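Shut the garnish box and lift it by its handle

TASK

Get the steel garnish box of limes ready to carry over: press its sprung lid down until it snaps fully shut, then lift the box by the handle on its lid, at least 10 cm clear of the table, keeping it level with the limes inside. Finish while still holding it up in the air, level and still for at least two seconds, and do not put it down; leave the jar, the spice shaker and the jigger beside it standing where they are.

Things in the scene. Friction and masses are not known exactly. Their poses are not given: they have to be found in the camera images.
- caddy: open steel box, 120 (x) x 190 (y) x 70 mm high, 4 mm walls, three compartments along y with a lime in each; loose on the table. Origin: centre of its underside; z up, -x to its front (latch side), +x to its hinge side. With limes and lid 0.6 to 0.8 kg; centre of mass within 15 mm of the middle in plan.
- lid (a joint): angle of the box's lid, rad: 0 fully shut, 1.0 widest open, at the start about 0.7 to 0.95. Hinged along y at the box's far (+x) upper edge. A light spring holds it open; from 0.1 rad a spring catch at the middle of the box's front resists (about 6 N at lid_front), snapping over only at about 0.02 rad, so press right to the stop; it then holds the lid within 0.015 rad and can carry the box.
- lid_hinge (a point): middle of the hinge axis, at the box's far upper edge, level with the lid's underside (box frame [62, 0, 70] mm). Axes are the lid's: at angle 0 those of the box; +y along the hinge, the lid extends to -x, z out of its upper face. The lid is a steel plate 124 (x) x 194 (y) x 6 mm with a 50 mm wide thumb tab 16 mm long at the middle of its front edge.
- handle: bar handle fixed on the lid, origin at the centre of the bar: black plastic, 14 (lid x) x 104 (lid y) x 16 mm high, on two 12 mm posts 46 mm either side of the middle; 26 mm free under it. In the lid's frame at [-62, 0, 40] mm from lid_hinge; with the lid shut it is 110 mm above the box's underside, over the middle of the box. Axes as the lid's.
- lid_front (a point): point on the lid's upper face to press on, in front of the handle: [-100, 0, 6] mm from the hinge point in the lid's frame, 24 mm inside the lid's front edge. Axes as the lid's.
- lime_1: lime about 40 mm in diameter lying loose in the box's -y compartment; origin at its underside as first laid
- lime_2: lime about 40 mm in diameter lying loose in the box's middle compartment; origin at its underside as first laid
- lime_3: lime about 40 mm in diameter lying loose in the box's +y compartment; origin at its underside as first laid
- jar: bystander: narrow round jar with a white lid, 52 mm in diameter, 86 mm high, on the +y side of the box; origin at the centre of its underside
- spice_shaker: bystander: round glass shaker with a domed metal cap, 44 mm in diameter, 72 mm high, on the -y side of the box; origin at the centre of its underside
- jigger: bystander: double-ended steel measuring jigger, 46 mm in diameter, 77 mm high, behind the box; origin at the centre of its underside
There are look-alikes about, which are no part of the job. Leave any blue or red look-alike of the caddy alone.

How it is judged:
By the outcome, as a careful person would: the job done as asked, in the order asked, and still so for the second after the job is handed in, while the arm keeps its last pose, push and grip.
It also fails if it takes over 48 s, if anything falls off the work surface, if the arm or the gripper's body presses on something with over 40 N, if the wrist force passes 120 N, or if a joint passes its speed limit or range.

ROBOT

A 6-joint arm with a two-finger parallel gripper is mounted at the origin on a cart in front of the work surface, level with it; the furniture and walls round the work are solid. World frame = base frame: x ahead of the robot, y to its left, z up, the work surface at z = 0. Lengths are in mm, angles in degrees, forces in N, time in s.
With the tool pointing down it reaches from about 300 to 850 mm from the base axis. Payload 4.2 kg.
Tool frame: the origin (TCP) lies at the very end of the fingers, on their centre line; the grasp point (between the pads) lies 19 mm behind it (env.grip_depth is the distance from the TCP to the grasp point, in mm); z points along the fingers, y is the line along which they close (so a half turn about z gives the same grasp; the last joint's range is limited). The gripper opens to 91 mm and grips with 3 to 60 N. Pads are 32 mm wide; open, the fingers measure 118 mm over their backs; the gripper's body (76 mm by 178 mm) begins 60 mm behind the grasp point.
Start: joints at [-1.146, 18.312, 89.639, -0, 72.044, -1.146], TCP at [575.016, 0, 213.976] pointing down, gripper open.
Joint ranges: [-177.97, 177.97], [-48.28, 115.42], [12.27, 149.76], [-77.06, 257.06], [2.81, 150.46], [-146.56, 146.56]. Speed limits (degrees/s): [147.25, 147.25, 180, 180, 180, 180].

INTERFACE

Orientations are given as [roll, pitch, yaw] about the fixed x, y, z axes, in that order (R = Rz(yaw) Ry(pitch) Rx(roll)).
In Python, from workcell import env, cams gives the robot as it stands.
- The arm moves only by the tool apply_moves, never from a script. Its argument "deltas" is a list of rows, each a list of 5 numbers: the shift along the tool's x, y, z in m, then the turn about the tool's z in rad, then the opening, from -1 (shut) to 1 (fully open), so that 0 is half open. In form: [[tx, ty, tz, roll, gripper], ...]. A call has 1 to 5 rows; each row is the pose to reach, as a shift and turn from the pose commanded when the call began, along the tool's axes at that moment; what a row does not reach only later rows make up. A row lasts 1/10 s, in which the tool goes at most 50 mm and 8.59 degrees, less where a joint would pass 70% of its speed; a pose out of reach is approached as far as the arm can. A call with a gripper value outside its range is refused whole. The fingers move at their own pace and stop on an object; "grip_force" is the grip in N (left out, the last holds). Time passes only in rows, so rows that repeat a pose let the fingers close. It gives the time, the measured TCP pose, the force, the opening and the grip force at its end, in the units of the state.
- env.state(): the state, without advancing time (a new reading comes with each control period).
- cams.grab_frame(name): name is "scene" or "side" or "wrist"; returns the picture (420x560x3 uint8, blue, green, red); there is no depth.
- cams.get_calibration(name): a dict with "mtx" (3x3 intrinsics, pixels), "k1" (the pictures are not rectified: a ray, as slopes to the right and down, at radius r is drawn at 1 + k1 r^2 times it, then the intrinsics apply), "eye" and "attitude" of the camera in the world; the wrist camera has in their place "tool_from_camera" (4x4, takes a point from camera to tool coordinates, whose origin is the TCP and whose axes are the flange's). Camera axes: x right, y down, z forward; pixel columns grow to the right and rows downward; lengths in mm; the calibration is good to about 2 mm. A picture is of the moment at which its call begins: read the wrist's pose just before it. get_calibration takes no time and is no camera call.
- env.job_done(): hands the job in; it is judged then, once.
The state is a dict: "time_s": time; "qpos": joint angles; "qvel": joint speeds; "effort": joint torques, N m; "ee_pos": TCP position; "ee_rot": TCP orientation; "force": force on the tool from outside, world axes, zero at the start; "torque": the same for the moment, N m; "gripper_width": finger opening in mm; "gripper_force": force on a finger pad.
Only numpy, scipy, OpenCV 4.12 (cv2) and the standard library are available. Lean on these libraries where they do the work, as an engineer would, in place of code of your own. Each camera call takes 0.05 s, during which the arm holds its last target. There are 200 camera calls.

## Working session

There is one attempt and no reset: what is moved stays moved. The work goes in short steps, Python scripts to look and compute and a tool call to move; the robot and the scene stay as the last step left them, time stands still between calls to the robot, and variables do not carry over. Pictures are saved under pics/ and viewed, at most 10 in all, crops included, and the job is handed in when it is done.

Besides the shell and the picture viewer there is one more tool, called after "Emit:" by a JSON object that holds its "method" and its "body". apply_moves: Moves the arm, as the interface text tells. Its arguments: {"type":"object","properties":{"deltas":{"type":"array"},"grip_force":{"type":"number"}},"required":["deltas"]}

```bash
ls; mkdir -p pics
cat > h.py <<'E'
import numpy as np, cv2
from workcell import env, cams
from scipy.spatial.transform import Rotation as R
def cal(n):
    c=cams.get_calibration(n); return c
def ray(c,uv,T=None):
    K=np.array(c["mtx"]); d=cv2.undistortPoints(np.array([[uv]],float),K,np.array([c["k1"],0,0,0.]))[0,0]
    v=np.array([d[0],d[1],1.])
    if T is None: return np.array(c["eye"],float), att(c)@v
    return T[:3,3], T[:3,:3]@v
def att(c):
    a=np.array(c["attitude"],float)
    return a if a.shape==(3,3) else R.from_euler("xyz",a,degrees=True).as_matrix()
def onz(c,uv,z):
    o,v=ray(c,uv); return o+v*(z-o[2])/v[2]
def cross(c1,u1,c2,u2):
    o1,v1=ray(c1,u1);o2,v2=ray(c2,u2)
    t=np.linalg.lstsq(np.c_[v1,-v2],o2-o1,rcond=None)[0]
    a,b=o1+v1*t[0],o2+v2*t[1]; return (a+b)/2,np.linalg.norm(a-b)
def proj(c,P):
    p=att(c).T@(np.array(P,float)-np.array(c["eye"])); x,y=p[:2]/p[2]; k=1+c["k1"]*(x*x+y*y)
    return (np.array(c["mtx"])@[x*k,y*k,1])[:2]
E
python3 - <<'E'
from h import *
for n in("scene","side"):
    cv2.imwrite(f"pics/{n}0.png",cams.grab_frame(n)); print(n,cal(n))
print(env.state())
E
```

```text
pics
scene {'mtx': array([[493.1638344 ,   0.        , 271.3704389 ],
       [  0.        , 493.1638344 , 206.27237713],
       [  0.        ,   0.        ,   1.        ]]), 'k1': -0.09913860069386544, 'eye': array([-309.46467434, -514.69105897,  610.22682571]), 'attitude': array([-116.39817565,   -0.89743943,  -61.69647136])}
side {'mtx': array([[418.0470469 ,   0.        , 278.01766094],
       [  0.        , 418.0470469 , 209.75709398],
       [  0.        ,   0.        ,   1.        ]]), 'k1': -0.05334921968550628, 'eye': array([237.34511821, 580.29170853, 702.43702657]), 'attitude': array([-129.09898102,   -1.06100826, -146.84592486])}
{'time_s': 0.1, 'qpos': array([-1.14533789e+00,  1.83486764e+01,  8.97016819e+01,  1.29231435e-03,
        7.20421398e+01, -1.14572913e+00]), 'qvel': array([-0.00125057, -0.06168585, -0.19825879,  0.04376238, -0.06188538,
        0.07319522]), 'effort': array([ 5.01049108e-04, -4.13330913e+01, -2.32510239e+01,  7.29743019e-02,
        4.21804120e-02, -4.88014211e-05]), 'ee_pos': array([5.74540236e+02, 2.29598041e-02, 2.13181988e+02]), 'ee_rot': array([-1.79907545e+02, -3.07800263e-03,  8.99999893e+01]), 'force': array([0.22011553, 0.50768868, 0.4914102 ]), 'torque': array([ 0.00246475, -0.00859931, -0.02614758]), 'gripper_force': 0.0, 'gripper_width': 91.46867228923121}
```

View pics/scene0.png

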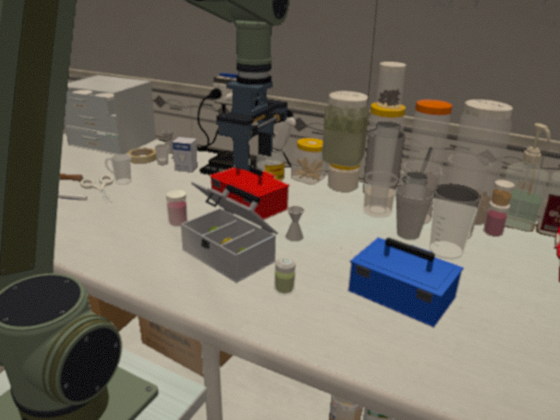

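View pics/side0.png

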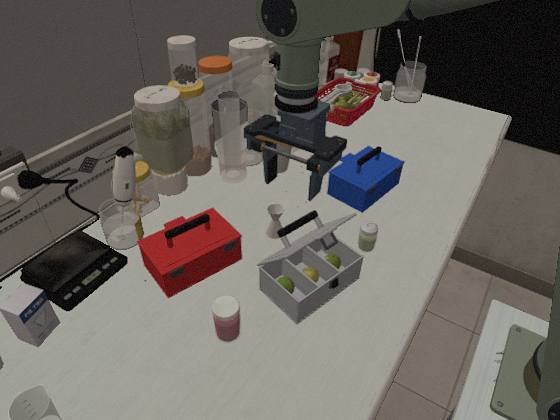

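The steel box stands open at (230,240) in scene and (310,280) in side. The jar is at (177,208) in scene, the shaker at (285,275) and the jigger at (295,222). I'll enlarge the box area in both views.

Run:
```python
import cv2, numpy as np
a=cv2.imread("pics/scene0.png")[175:285,170:300]; b=cv2.imread("pics/side0.png")[200:325,250:370]
a=cv2.resize(a,None,fx=6,fy=5.2,interpolation=2)[:,:,:]
a=cv2.imread("pics/scene0.png")[175:280,175:275]; a=cv2.resize(a,(400,420),interpolation=2)
b=cv2.imread("pics/side0.png")[205:320,255:365]; b=cv2.resize(b,(400,418),interpolation=2); b=cv2.resize(cv2.imread("pics/side0.png")[205:310,260:360],(400,420),interpolation=2)
c=np.hstack([a,b])
for i in range(0,800,40): cv2.line(c,(i,0),(i,5),(0,0,255),1)
for i in range(0,420,40): cv2.line(c,(0,i),(5,i),(0,0,255),1);cv2.line(c,(400,i),(405,i),(0,0,255),1)
cv2.imwrite("pics/crop1.png",c)
```

```text
(no output)
```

View pics/crop1.png

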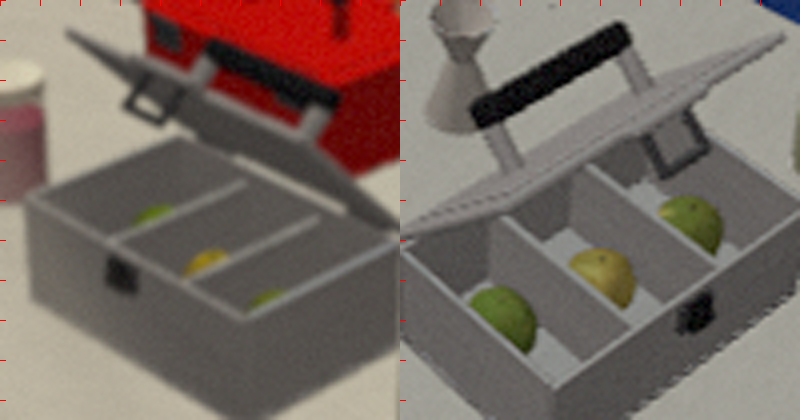

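Run:
```python
from h import *
a,b=cal("scene"),cal("side")
P={}
for n,u,v in [("F+",(182.5,223.8),(298.3,302)),("F-",(235.8,254.5),(360,257.5)),("H+",(220,209.5),(260.5,264.5)),("bar",(243,194.5),(297.8,223.8)),("bar+",(228,189),(280,233)),("bar-",(258.5,200.5),(315.5,214.5))]:
    p,g=cross(a,u,b,v); P[n]=p; print(n,p.round(1),round(g,1), onz(a,u,70).round(1)[:2],onz(b,v,70).round(1)[:2])
print("H-",onz(a,(274.5,234.5),70).round(1))
for n,u,z in[("jarTop",(177,195),86),("shakTop",(285.5,263),72),("jigTop",(295,209),77)]: print(n,onz(a,u,z).round(1))
for n,u,z in[("jarTop",(225.5,306),86),("shakTop",(369.5,228),72),("jigTop",(275,208),77)]: print(n,onz(b,u,z).round(1))
```

```text
F+ [472.1 129.7  67.8] 2.6 [471.  127.5] [470.1 132.3]
F- [423.6 -45.6  66.6] 1.0 [419.8 -48.5] [422.2 -41.8]
H+ [581.8  95.4  69.4] 6.9 [574.9  93.5] [585.   92.8]
bar [548.2  11.1 140.5] 0.5 [676.4  89.9] [587.5 -60.6]
bar+ [560.8  57.5 140.5] 5.1 [685.8 142. ] [604.3 -11. ]
bar- [533.7 -36.1 141.6] 2.6 [665.4  37.6] [ 570.1 -113.2]
H- [532.8 -78.6  70. ]
jarTop [561.8 213.   86. ]
shakTop [ 439.2 -153.2   72. ]
jigTop [656.  -68.9  77. ]
jarTop [569.6 225.9  86. ]
shakTop [ 442.9 -138.8   72. ]
jigTop [658.2 -72.   77. ]
```

Emit:
{"method": "apply_moves", "body": {"deltas": [[0.008,-0.025,0,0.1,-1],[0.016,-0.05,0,0.2,-1],[0.025,-0.076,0,0.279,-1],[0.025,-0.076,0,0.279,-1],[0.025,-0.076,0,0.279,-1]], "grip_force": 20}}

```text
time_s: 0.6
ee_pos: [499.0, 25.1, 214.1]
ee_rot: [180.0, -0.0, 74.1]
force: [0.2, -0.3, -0.0]
gripper_width: 53.5
gripper_force: 0.0
```

Emit:
{"method": "apply_moves", "body": {"deltas": [[0,0,0,0,-1],[0,0,0,0,-1],[0,0,0,0,-1],[0,0,0,0,-1]]}}

```text
time_s: 1.0
ee_pos: [499.4, 24.9, 213.7]
ee_rot: [-180.0, 0.0, 74.0]
force: [0.1, -0.3, 0.2]
gripper_width: 21.9
gripper_force: 0.0
```

Run:
```python
from h import *
c=cal("wrist"); s=env.state(); im=cams.grab_frame("wrist"); cv2.imwrite("pics/w1.png",im); print(s["ee_pos"],s["ee_rot"],c)
```

```text
[499.37241429  24.8579109  213.74662647] [-1.79989431e+02  3.48322339e-03  7.40054463e+01] {'mtx': array([[316.40757057,   0.        , 281.66047395],
       [  0.        , 316.40757057, 211.57135037],
       [  0.        ,   0.        ,   1.        ]]), 'k1': -0.031030109442216586, 'tool_from_camera': array([[-5.27692645e-04, -9.64549671e-01, -2.63900840e-01,
         7.52038984e+01],
       [ 9.99999835e-01, -5.68955486e-04,  7.99287688e-05,
         7.62795436e-01],
       [-2.27243098e-04, -2.63900754e-01,  9.64549812e-01,
        -1.70236003e+02],
       [ 0.00000000e+00,  0.00000000e+00,  0.00000000e+00,
         1.00000000e+00]])}
```

View pics/w1.png

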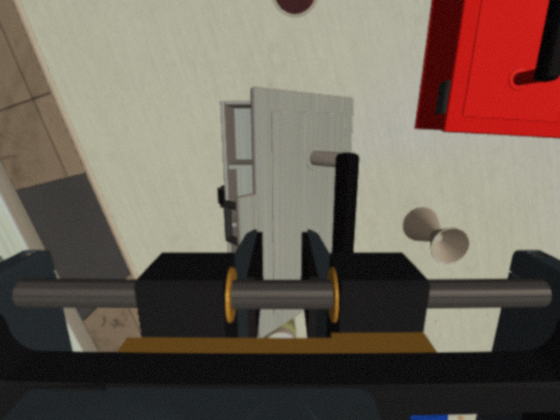

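Wrist view: the lid and bar run straight up the picture. The bar's +y end is at (346,156) and the box's front +y corner at (222,102). I'll check both against the triangulated pose.

```bash
cat >> h.py <<'E'
def wT(s,c):
    T=np.eye(4);T[:3,:3]=R.from_euler("xyz",s["ee_rot"],degrees=True).as_matrix();T[:3,3]=s["ee_pos"];return T@np.array(c["tool_from_camera"])
def wz(c,s,uv,z):
    o,v=ray(c,uv,wT(s,c)); return o+v*(z-o[2])/v[2]
def box(p,C=(501.5,24),yaw=-16):
    a=np.radians(yaw); d=np.array(p[:2])-C; return np.array([d@[np.cos(a),np.sin(a)],d@[-np.sin(a),np.cos(a)]])
E
python3 - <<'E'
from h import *
c=cal("wrist"); s=env.state()
for n,u,z in[("F+",(222,102),70),("bar+",(346,156),147),("barmid",(345,210),147),("frontedge",(230,235),70),("jig",(450,245),77),("circ",(295,0),86)]:
    p=wz(c,s,u,z); print(n,p.round(1),box(p).round(1))
E
```

```text
F+ [472.5 133.   70. ] [-57.9  96.8]
bar+ [560.6  62.5 147. ] [46.2 53.3]
barmid [550.5  22.2 147. ] [47.6 11.8]
frontedge [437.8   4.8  70. ] [-55.9 -36. ]
jig [656.8 -67.3  77. ] [174.5 -44.9]
circ [559.6 191.6  86. ] [  9.6 177.2]
```

Emit:
{"method": "apply_moves", "body": {"deltas": [[0,0,0.015,0,-1],[0,0,0.03,0,-1],[0,0,0.04,0,-1],[0,0,0.05,0,-1],[0,-0.001,0.06,0,-1]]}}

```text
time_s: 1.55
ee_pos: [498.3, 25.3, 153.5]
ee_rot: [180.0, -0.0, 74.0]
force: [-0.4, 0.3, -0.8]
gripper_width: 0.1
gripper_force: 0.1
```

Emit:
{"method": "apply_moves", "body": {"deltas": [[0,-0.004,0.007,0,-1],[0,-0.009,0.015,0,-1],[0,-0.014,0.023,0,-1],[0,-0.018,0.031,0,-1],[0,-0.022,0.038,0,-1]]}}

```text
time_s: 2.05
ee_pos: [476.5, 31.5, 115.5]
ee_rot: [180.0, -0.0, 74.0]
force: [0.5, -0.5, -0.3]
gripper_width: 0.3
gripper_force: 0.5
```

Emit:
{"method": "apply_moves", "body": {"deltas": [[0,-0.002,0.005,0,-1],[0,-0.005,0.01,0,-1],[0,-0.008,0.015,0,-1],[0,-0.01,0.02,0,-1],[0,-0.012,0.024,0,-1]]}}

```text
time_s: 2.55
ee_pos: [465.5, 34.7, 91.7]
ee_rot: [180.0, -0.0, 74.0]
force: [1.0, 0.1, 1.9]
gripper_width: 0.3
gripper_force: 0.6
```

Emit:
{"method": "apply_moves", "body": {"deltas": [[0,0,0.003,0,-1],[0,-0.001,0.006,0,-1],[0,-0.001,0.009,0,-1],[0,-0.001,0.012,0,-1],[0,-0.001,0.014,0,-1]]}}

```text
time_s: 3.05
ee_pos: [463.8, 35.0, 77.5]
ee_rot: [-179.9, 0.0, 74.0]
force: [0.0, 0.1, 0.8]
gripper_width: 0.7
gripper_force: 0.4
```

Emit:
{"method": "apply_moves", "body": {"deltas": [[0,0,0.001,0,-1],[0,0,0.002,0,-1],[0,0,0.002,0,-1]]}}

```text
time_s: 3.35
ee_pos: [464.2, 34.8, 75.9]
ee_rot: [-180.0, 0.0, 74.0]
force: [-1.4, 0.9, 2.8]
gripper_width: 0.3
gripper_force: 1.4
```

Emit:
{"method": "apply_moves", "body": {"deltas": [[0,0,0.001,0,-1],[0,0,0.001,0,-1],[0,0,0.002,0,-1],[0,0,0.002,0,-1]]}}

```text
time_s: 3.75
ee_pos: [464.1, 34.9, 74.5]
ee_rot: [-180.0, 0.0, 74.0]
force: [-2.8, -0.1, 8.4]
gripper_width: 0.6
gripper_force: 4.3
```

Emit:
{"method": "apply_moves", "body": {"deltas": [[0,0,0.001,0,-1],[0,0,0.002,0,-1],[0,0,0.002,0,-1]]}}

```text
time_s: 4.05
ee_pos: [464.2, 34.9, 73.9]
ee_rot: [180.0, -0.0, 74.0]
force: [-7.0, 0.4, 20.1]
gripper_width: 0.7
gripper_force: 9.9
```

Emit:
{"method": "apply_moves", "body": {"deltas": [[0,0,-0.005,0,-1],[0,0,-0.02,0,-1],[0,0,-0.04,0,0],[0,0,-0.06,0,1],[0,0,-0.085,0,1]]}}

```text
time_s: 4.55
ee_pos: [464.4, 34.8, 157.2]
ee_rot: [-180.0, 0.0, 74.0]
force: [0.6, 0.2, 0.3]
gripper_width: 21.5
gripper_force: 0.0
```

Run:
```python
from h import *
s=env.state(); w=cams.grab_frame("wrist"); a=cams.grab_frame("scene")[175:280,165:305]; b=cams.grab_frame("side")[200:305,245:385]; print(s["ee_pos"],s["ee_rot"])
np.save("s2.npy",np.r_[s["ee_pos"],s["ee_rot"]])
t=np.hstack([cv2.resize(x,(400,300),interpolation=2) for x in(a,b)])
w=cv2.resize(w[:,:],(400,300)); z=np.zeros_like(w); w0=np.hstack([w,z]); cv2.imwrite("pics/c2.png",np.vstack([t,w0]))
```

```text
[464.39307524  34.7694545  157.1590482 ] [-1.79990667e+02  2.06843551e-02  7.40161304e+01]
```

View pics/c2.png

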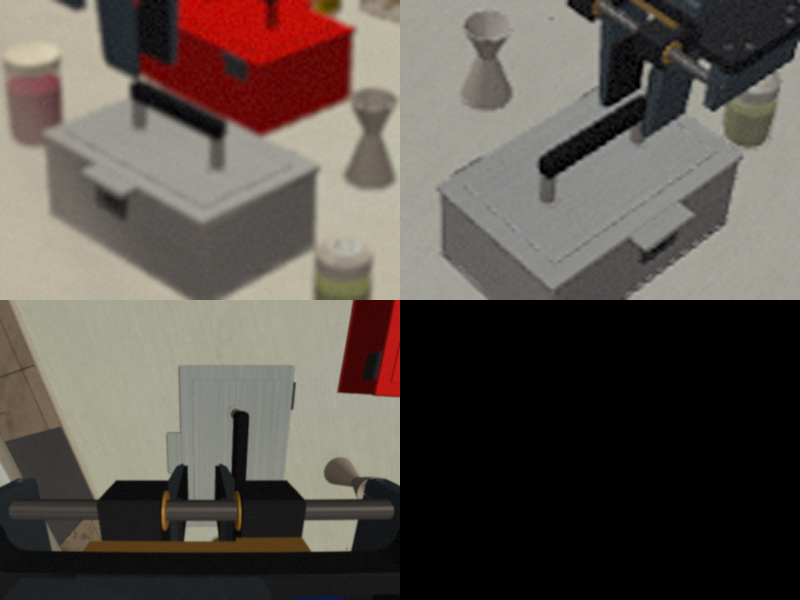

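The lid looks flat and shut in both views. The bar's +y end is at (336,157) in the wrist picture. I'll measure the handle now.

Run:
```python
from h import *
c=cal("wrist"); q=np.load("s2.npy"); s=dict(ee_pos=q[:3],ee_rot=q[3:])
for n,u,z in[("bar+",(337,155),118),("barmid",(336,228),118),("lid+f",(252,92),76),("lid+h",(411,92),76)]:
    p=wz(c,s,u,z); print(n,p.round(1),box(p).round(1))
a,b=cal("scene"),cal("side")
for n,u,v in[("bar+",(212,207),(296.8,258)),("bar-",(242.5,221),(329.5,236)),("lid F-",(236.5,252),(358,255)),("lidF+",(181.5,222),(299,303))]:
    p,g=cross(a,u,b,v); print(n,p.round(1),round(g,1),box(p).round(1))
```

```text
bar+ [515.5  78.7 118. ] [-1.6 56.5]
barmid [503.2  29.9 118. ] [-0.   6.1]
lid+f [471.2 136.2  76. ] [-60.1  99.5]
lid+h [586.3 103.6  76. ] [59.6 99.9]
bar+ [512.3  71.  110.6] 2.8 [-2.6 48.1]
bar- [489.5 -23.4 109.9] 1.7 [  1.5 -48.9]
lid F- [428.3 -45.2  70.7] 0.7 [-51.3 -86.7]
lidF+ [470.  132.3  71.5] 6.0 [-60.1  95.4]
```

Emit:
{"method": "apply_moves", "body": {"deltas": [[0,0.01,0,0,1],[0.001,0.02,0,0,1],[0.001,0.03,0,0,1],[0.001,0.0385,0,0,1],[0.001,0.0385,0,0,1]]}}

```text
time_s: 5.2
ee_pos: [503.1, 24.9, 156.4]
ee_rot: [-180.0, 0.0, 74.0]
force: [-0.4, 0.3, -0.5]
gripper_width: 73.6
gripper_force: 0.0
```

Emit:
{"method": "apply_moves", "body": {"deltas": [[0,0,0.003,0,1],[0,0,0.018,0,0.6],[0,0,0.034,0,0.4],[0,0,0.05,0,0.3],[0,0,0.066,0,0.2]]}}

```text
time_s: 5.7
ee_pos: [501.1, 25.4, 90.3]
ee_rot: [-180.0, 0.0, 74.0]
force: [-1.2, 0.5, -0.0]
gripper_width: 55.8
gripper_force: 0.0
```

Emit:
{"method": "apply_moves", "body": {"deltas": [[0,0,0,0,0],[0,0,0,0,-0.2],[0,0,0,0,-0.4]], "grip_force": 10}}

```text
time_s: 6.0
ee_pos: [502.2, 25.4, 91.8]
ee_rot: [179.9, -0.0, 74.0]
force: [0.1, -0.1, 0.5]
gripper_width: 34.0
gripper_force: 0.0
```

Emit:
{"method": "apply_moves", "body": {"deltas": [[0,0,0,0,-0.5],[0,0,0,0,-0.6],[0,0,0,0,-0.7],[0,0,0,0,-1],[0,0,0,0,-1]], "grip_force": 10}}

```text
time_s: 6.5
ee_pos: [501.2, 25.4, 91.1]
ee_rot: [-180.0, -0.0, 74.0]
force: [-2.1, 0.6, 2.8]
gripper_width: 13.4
gripper_force: 10.0
```

Emit:
{"method": "apply_moves", "body": {"deltas": [[0,0,0,0,-1],[0,0,0,0,-1],[0,0,0,0,-1]], "grip_force": 45}}

```text
time_s: 6.8
ee_pos: [501.2, 25.4, 91.1]
ee_rot: [-179.9, 0.0, 74.0]
force: [-4.2, 1.0, 5.9]
gripper_width: 13.7
gripper_force: 45.0
```

Emit:
{"method": "apply_moves", "body": {"deltas": [[0,0,-0.003,0,-1],[0,0,-0.006,0,-1],[0,0,-0.01,0,-1],[0,0,-0.015,0,-1],[0,0,-0.02,0,-1]]}}

```text
time_s: 7.3
ee_pos: [501.7, 25.2, 111.1]
ee_rot: [-180.0, 0.0, 74.0]
force: [0.6, -0.5, -7.6]
gripper_width: 13.8
gripper_force: 45.0
```

Run:
```python
from h import *
a=cams.grab_frame("scene")[175:280,165:305]; b=cams.grab_frame("side")[200:305,245:385]
cv2.imwrite("pics/c3.png",np.hstack([cv2.resize(x,(400,300),interpolation=2) for x in(a,b)]))
s=env.state();print(s["force"],s["torque"],s["gripper_width"])
```

```text
[ 0.02332998 -0.27967538 -8.20446267] [ 0.00332855 -0.06554688 -0.01061301] 13.748846988871673
```

View pics/c3.png

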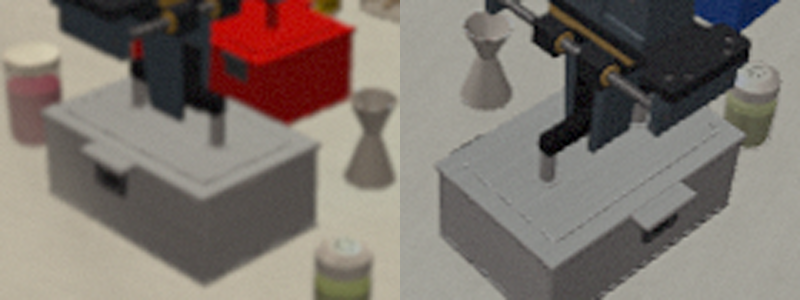

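The box is up with the lid held shut, and it's level in both views. I'll raise it further.

Emit:
{"method": "apply_moves", "body": {"deltas": [[0,0,-0.006,0,-1],[0,0,-0.015,0,-1],[0,0,-0.025,0,-1],[0,0,-0.037,0,-1],[0,0,-0.05,0,-1]]}}

```text
time_s: 7.9
ee_pos: [501.7, 25.3, 162.2]
ee_rot: [180.0, -0.0, 74.0]
force: [-0.5, 0.2, -8.0]
gripper_width: 13.7
gripper_force: 45.0
```

Emit:
{"method": "apply_moves", "body": {"deltas": [[0,0,-0.012,0,-1],[0,0,-0.025,0,-1],[0,0,-0.038,0,-1],[0,0,-0.05,0,-1],[0,0,-0.058,0,-1]]}}

```text
time_s: 8.4
ee_pos: [502.1, 25.3, 220.5]
ee_rot: [179.9, -0.0, 74.0]
force: [0.6, 0.7, -7.6]
gripper_width: 13.5
gripper_force: 45.0
```

Emit:
{"method": "apply_moves", "body": {"deltas": [[0,0,-0.005,0,-1],[0,0,-0.009,0,-1],[0,0,-0.011,0,-1],[0,0,-0.012,0,-1],[0,0,-0.012,0,-1]]}}

```text
time_s: 8.9
ee_pos: [501.5, 25.3, 230.7]
ee_rot: [-180.0, 0.0, 74.0]
force: [-0.4, -0.1, -7.3]
gripper_width: 13.8
gripper_force: 45.0
```

Emit:
{"method": "apply_moves", "body": {"deltas": [[0,0,0,0,-1],[0,0,0,0,-1],[0,0,0,0,-1],[0,0,0,0,-1],[0,0,0,0,-1]]}}

```text
time_s: 9.4
ee_pos: [501.7, 25.3, 230.9]
ee_rot: [180.0, -0.0, 74.0]
force: [-0.4, -0.7, -7.6]
gripper_width: 13.5
gripper_force: 45.0
```

Run:
```python
from h import *
a=cams.grab_frame("scene")[115:280,150:370]; b=cams.grab_frame("side")[140:350,190:400]
cv2.imwrite("pics/c4.png",np.hstack([cv2.resize(a,(400,300),interpolation=2),cv2.resize(b,(400,400),interpolation=2)[:300]]))
s=env.state();print(s["time_s"],s["ee_pos"],s["force"],s["torque"],s["gripper_width"])
```

```text
9.5 [501.70742953  25.27766984 230.95931715] [-0.04989243  0.40997404 -8.45565625] [-0.01636762  0.0012628   0.03021795] 13.719747383044387
```

View pics/c4.png

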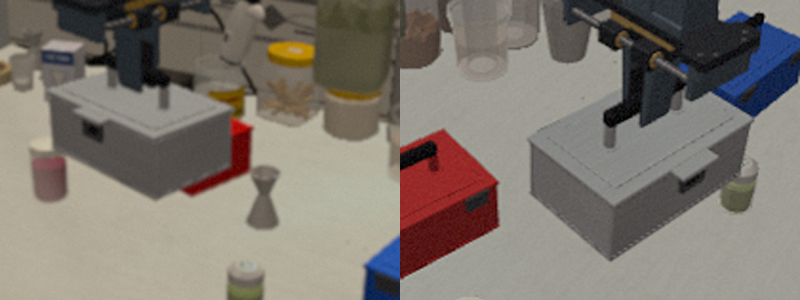

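The box hangs shut and level, about 14 cm up. The jar, shaker and jigger are standing where they were. Now I'll hold it still.

Emit:
{"method": "apply_moves", "body": {"deltas": [[0,0,0,0,-1],[0,0,0,0,-1],[0,0,0,0,-1],[0,0,0,0,-1],[0,0,0,0,-1]]}}

```text
time_s: 10.0
ee_pos: [501.7, 25.3, 231.0]
ee_rot: [180.0, -0.0, 74.0]
force: [-0.2, 0.0, -8.0]
gripper_width: 13.4
gripper_force: 45.0
```

Emit:
{"method": "apply_moves", "body": {"deltas": [[0,0,0,0,-1],[0,0,0,0,-1],[0,0,0,0,-1],[0,0,0,0,-1],[0,0,0,0,-1]]}}

```text
time_s: 10.5
ee_pos: [501.7, 25.3, 231.0]
ee_rot: [180.0, -0.0, 74.0]
force: [0.1, 0.4, -7.1]
gripper_width: 14.0
gripper_force: 45.0
```

Emit:
{"method": "apply_moves", "body": {"deltas": [[0,0,0,0,-1],[0,0,0,0,-1],[0,0,0,0,-1],[0,0,0,0,-1],[0,0,0,0,-1]]}}

```text
time_s: 11.0
ee_pos: [501.7, 25.3, 231.0]
ee_rot: [180.0, -0.0, 74.0]
force: [0.5, 0.0, -7.9]
gripper_width: 13.8
gripper_force: 45.0
```

Emit:
{"method": "apply_moves", "body": {"deltas": [[0,0,0,0,-1],[0,0,0,0,-1],[0,0,0,0,-1],[0,0,0,0,-1],[0,0,0,0,-1]]}}

```text
time_s: 11.5
ee_pos: [501.7, 25.3, 231.0]
ee_rot: [180.0, -0.0, 74.0]
force: [-0.1, 0.1, -8.9]
gripper_width: 13.4
gripper_force: 45.0
```

Emit:
{"method": "apply_moves", "body": {"deltas": [[0,0,0,0,-1],[0,0,0,0,-1],[0,0,0,0,-1],[0,0,0,0,-1],[0,0,0,0,-1]]}}

```text
time_s: 12.0
ee_pos: [501.7, 25.3, 231.0]
ee_rot: [180.0, -0.0, 74.0]
force: [-0.2, -0.4, -7.2]
gripper_width: 13.8
gripper_force: 45.0
```

```bash
python3 -c "
from h import *
s=env.state();print(s['time_s'],s['ee_pos'],s['force'],s['gripper_width']);print(env.job_done())"
```

```text
12.0 [501.70546082  25.2805082  230.97633106] [-0.21304386 -0.39567613 -7.17808048] 13.752177349326521
the job is handed in; nothing more can be done
None
```

I pressed the lid shut, lifted the box by its handle to about 14 cm, held it level and still for over 2.5 s, and handed the job in at 12 s with the jar, shaker and jigger left standing.

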